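Release a locked cassette from its dock

TASK

Free the tall cassette from the docking fixture: first give the sticky catches a shot from the spray canister beside it, pressing its white cap all the way down and letting it spring back up. Then pinch the tall cassette's two side catches fully together, lift it straight out of its bay and finish while still holding it by the pinched catches, upright and still in the air, its underside about 15 cm above the table. Leave the short cassette in its bay and do not shove the other things about.

Things in the scene. Friction and masses are not known exactly. Their poses are not given: they have to be found in the camera images.
- fixture: docking fixture screwed to the table: 130 x 200 x 12 mm aluminium plate with two dark steel bays, 86 (x) by 57 mm (y), tops 57 mm above the table, at its x = 0, y = -90 and y = -10 mm. A cassette stands in each, on the plate, 12 mm above the table, with 1 to 1.5 mm side play; lips on the bay's +x and -x sides hook over its catches and lock it down. Origin on the table, z up
- tall: the tall cassette: upright black plastic block 30 (x) by 44 (y) by 100 mm high, 0.19 to 0.35 kg, standing in one of the two bays. Origin at the centre of its underside; z up, x across its two sprung catches. Each catch's lower end has a barb 1.5 mm below the bay's lip and 4 mm under it; with both catches right in, the barbs clear the lips by 2.5 mm and the cassette lifts straight up
- tall_grip (a point): point midway between the ribbed grey finger pads of the tall cassette's two catches, 82 mm above its underside; axes as the cassette's. The pads are on its +x and -x sides, 26 mm wide (y), from 70 to 94 mm above the underside; over both pads it is 60 mm at rest, 46 mm with both fully pinched
- tall_front (a joint): inward travel in m of the tall cassette's catch on its -x side: 0 = sprung out (locked), 0.007 = fully pinched in; the spring takes 2 N to start and 6 N fully in
- tall_back (a joint): the same for the catch on its +x side
- short: the short cassette, in the other bay: the same 30 x 44 mm foot and the same kind of catches, but 68 mm high with pads 50 to 62 mm above its underside; to be left in its bay. Origin at the centre of its underside, axes as for the tall one
- can: upright aluminium spray canister fixed to the table beside the row of bays (on the fixture's +y side), 52 mm across on a 72 mm foot, with a small white push cap on top whose nozzle points at the bays. Origin under its centre on the table, z up
- can_cap_top (a point): centre of the top face of the canister's white push cap (28 mm across), 170 mm above the table when up; it moves with the cap
- can_cap (a joint): how far the cap is pressed down in m: 0 = up, 0.006 = fully down. It springs back by itself; about 2.4 N starts it and 7.2 N holds it fully down
- driver: screwdriver, 190 mm long, black handle, lying on the table; origin under its middle
- bin_a: open blue parts bin, 100 x 130 x 55 mm high, holding brass parts; origin under its centre
- bin_b: open blue parts bin, 100 x 130 x 55 mm high, holding steel parts; origin under its centre
- tape: cardboard ring (empty tape core) 90 mm across, 24 mm high; origin under its centre
- jar: small capped jar 50 mm across, 55 mm high; origin under its centre
- housing: spare black channel-shaped housing, 110 x 38 x 34 mm, lying on the table; origin under its centre
- gauge: steel plug gauge, upright cylinder 24 mm across, 30 mm high; origin under its centre
Mind the look-alikes: they are no part of the job. What is shaped like the tall but purple or red is not meant.

How it is judged:
On the way, in this order (a step that is already met when the one before it is completed fails the run):
1. the canister's cap is pressed down (4.5 mm or more) while the tall cassette is in its bay (value of joint can_cap above 0.0045 m and height (world z) of tall below 0.022 m), for 0.1 s.
2. the cap is let up again (value of joint can_cap below 0.0015 m), for 0.1 s.
3. both catches of the tall cassette are pinched in (3 mm or more each) while it is still in its bay (value of joint each of tall_front, tall_back above 0.003 m and height (world z) of tall below 0.022 m), for 0.1 s.
At the end, for the whole second after the job is handed in: Tall cassette held by the fingers, both catches in over 4 mm, underside over 100 mm above the table, tilt under 0.3 rad, still (0.03 m/s, 0.3 rad/s), touching nothing else; cap up (within 1.5 mm); short cassette within 15 mm and other loose things within 50 mm of their starts (height (world z) of tall above 0.1 m and angle between tall's own z axis and vertical below 0.3 rad and linear speed of tall below 0.03 m/s and angular speed of tall below 0.3 rad/s and value of joint each of tall_front, tall_back above 0.004 m and contact force between tall and the fingers above 2 N and contact force between tall and fixture below 0.3 N and contact force between tall and can below 0.3 N and contact force between tall and short below 0.3 N and contact force between tall and bin_a below 0.3 N and contact force between tall and bin_b below 0.3 N and contact force between tall and jar below 0.3 N and value of joint can_cap below 0.0015 m and distance of each of driver, bin_a, bin_b, tape, jar, housing, gauge from where it was at the start of the episode below 0.05 m and distance of short from where it was at the start of the episode below 0.015 m); the arm keeps its last pose, push and grip.
It fails at once if the short cassette is pulled out of its place (moved more than 15 mm) (distance of short from where it was at the start of the episode above 0.015 m).
It fails at once if another loose thing is shoved more than 50 mm (distance of any of driver, bin_a, bin_b, tape, jar, housing, gauge from where it was at the start of the episode above 0.05 m).
It also fails if it takes over 48 s, if anything falls off the work surface, if the arm or the gripper's body presses on something with over 40 N, if the wrist force passes 120 N, or if a joint passes its speed limit or range.

ROBOT

A 7-joint arm with a two-finger parallel gripper is mounted at the origin on the work surface. World frame = base frame: x ahead of the robot, y to its left, z up, the work surface at z = 0. Lengths are in m, angles in rad, forces in N, time in s.
With the tool pointing down it reaches from about 0.375 to 0.925 m from the base axis. Payload 3.1 kg.
Tool frame: the origin (TCP) lies on the centre line of the jaws, within the pads' length; the fingertips stand ahead of it and the grasp point (between the pads) lies 5 mm behind it (r.tip_extent is the z of the fingertips in the tool frame, in m); z points along the fingers, y is the line along which they close (so a half turn about z gives the same grasp; the last joint's range is limited). The gripper opens to 85 mm and grips with 20 to 120 N. Pads are 22 mm wide; open, the fingers measure 114 mm over their backs; the gripper's body (76 mm by 85 mm) begins 54 mm behind the grasp point. The pads swing forward as they close: fully open they stand 13 mm farther back than shut.
Start: joints at [1.219, 0.383, 0.044, 1.598, -0.018, 1.161, -0.05], TCP at [0.163, -0.629, 0.245] pointing down, gripper open.
Joint ranges: [-2.61, 2.61], [-0.41, 2.15], [-1.48, 1.57], [0, 2.5], [-1.57, 4.71], [0.05, 1.97], [-2.85, 2.85]. Speed limits (rad/s): [2.79, 2.79, 3.14, 3.14, 3.14, 3.14, 3.14].

INTERFACE

Orientations are given as a 3x3 rotation matrix whose columns are the frame's x, y, z axes.
In Python, from cell import read_state, vision, r gives the robot as it stands.
- The arm moves only by the tool play_rows, never from a script. Its argument "deltas" is a list of rows, each a list of 5 numbers: the shift along the tool's x, y, z in m, then the turn about the tool's z in rad, then the opening, from 0 (shut) to 1 (fully open). In form: [[x, y, z, yaw, hand], ...]. A call has 1 to 12 rows; each row shifts and turns the commanded pose from where the row before left it, along the tool's axes as they then stand; what a row does not reach is not made up. A row lasts 1/8 s, in which the tool goes at most 62.5 mm and 10.7 degrees, less where a joint would pass 70% of its speed; a pose out of reach is approached as far as the arm can. A call is refused whole if a number of a shift passes 0.0625 or a number of a turn 0.188, either way. A call with a gripper value outside its range is refused whole. The fingers move at their own pace and stop on an object; "newtons" is the grip in N (left out, the last holds). Time passes only in rows, so rows that do not move let the fingers close. It gives the time, the measured TCP pose, the force, the opening and the grip force at its end, in the units of the state.
- read_state(): the state, without advancing time (a new reading comes with each control period).
- vision.get_image(name): name is "scene" or "side" or "wrist"; returns (picture, depth): 480x640x3 uint8, blue, green, red; 480x640 float32, m along the optical axis (not along the pixel's ray), 0 where there is no reading.
- vision.get_calibration(name): a dict with "mtx" (3x3 intrinsics, pixels), "world_from_camera" (4x4, takes a point from camera to world coordinates). Camera axes: x right, y down, z forward; pixel columns grow to the right and rows downward; lengths in m; the calibration is good to about 2 mm. A picture is of the moment at which its call begins: read the wrist's pose just before it. get_calibration takes no time and is no camera call; for the wrist camera it gives the pose at the moment of the call.
- r.job_done(): hands the job in; it is judged then, once.
The state is a dict: "clock": time; "joint_positions": joint angles; "qvel": joint speeds; "joint_torque": joint torques, N m; "ee_pos": TCP position; "ee_rot": TCP orientation; "wrist_force": force on the tool from outside, world axes, zero at the start; "wrist_torque": the same for the moment, N m; "grip_width": opening from 0.0 (shut) to 1.0 (fully open); "gripper_force": force on a finger pad.
Only numpy, scipy, OpenCV 4.12 (cv2) and the standard library are available. Lean on these libraries where they do the work, as an engineer would, in place of code of your own. Each camera call takes 0.05 s, during which the arm holds its last target. There are 200 camera calls.

## Working session

There is one attempt and no reset: what is moved stays moved. The work goes in short steps, Python scripts to look and compute and a tool call to move; the robot and the scene stay as the last step left them, time stands still between calls to the robot, and variables do not carry over. Pictures are saved under pics/ and viewed, at most 10 in all, crops included, and the job is handed in when it is done.

Besides the shell and the picture viewer there is one more tool, called by a JSON object that holds its "api" and its "payload", one argument or row to a line. play_rows: Moves the arm, as the interface text tells. Its arguments: {"type":"object","properties":{"deltas":{"type":"array"},"newtons":{"type":"number"}},"required":["deltas"]}

```bash
mkdir -p pics
cat > h.py <<'E'
import numpy as np, cv2
from cell import read_state, vision, r
def grab(n):
    c=vision.get_calibration(n); im,d=vision.get_image(n)
    return im,d,c['mtx'],c['world_from_camera']
def cloud(d,K,T):
    v,u=np.mgrid[:d.shape[0],:d.shape[1]]
    P=np.stack([(u-K[0,2])/K[0,0]*d,(v-K[1,2])/K[1,1]*d,d],-1)
    return P@T[:3,:3].T+T[:3,3]
E
python3 - <<'E'
from h import *
s=read_state(); print(s['clock'],s['ee_pos'],np.round(s['ee_rot'],3).tolist(),r.tip_extent,s['grip_width'])
for n in ['scene','side']:
    im,d,K,T=grab(n); cv2.imwrite(f'pics/{n}0.png',im); np.savez(f'{n}0.npz',im=im,d=d,K=K,T=T)
    print(n,T[:3,3].round(3),T[:3,2].round(2))
E
```

```text
0.0 [ 0.16294468 -0.6283118   0.2438593 ] [[0.968, 0.251, -0.001], [0.251, -0.968, 0.003], [-0.0, -0.003, -1.0]] 0.014 0.9961368614033386
scene [1.006 0.42  0.894] [-0.45 -0.46 -0.77]
side [0.323 0.556 0.571] [ 0.28 -0.78 -0.55]
```

View pics/scene0.png

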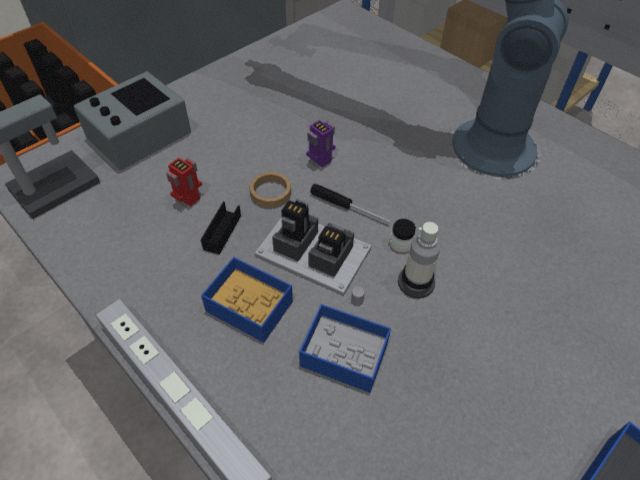

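View pics/side0.png

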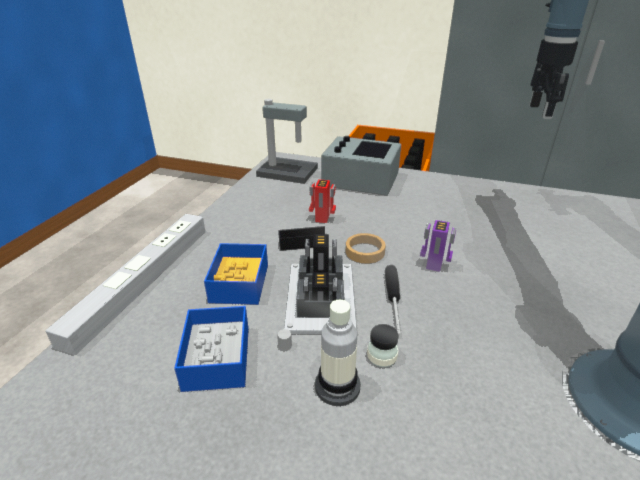

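The scene picture shows the tall black cassette at about (295,215), the short one at (332,240) and the white cap at (429,229). In the side picture they are at (320,245), (320,285) and (340,312). Purple and red look-alikes stand apart.

Run:
```python
from h import *
for n in ['scene','side']:
    f=np.load(n+'0.npz'); im,d,K,T=[f[k] for k in('im','d','K','T')]
    P=cloud(d,K,T); hsv=cv2.cvtColor(im,cv2.COLOR_BGR2HSV).astype(int); ok=d>0
    bx={'scene':(215,370,190,300),'side':(280,360,220,340)}[n]
    roi=np.zeros_like(ok); roi[bx[2]:bx[3],bx[0]:bx[1]]=1
    # cap
    c={'scene':(405,450,215,300),'side':(315,365,295,410)}[n]
    q=P[c[2]:c[3],c[0]:c[1]].reshape(-1,3); q=q[q[:,2]>.05]
    for lo,hi in((.164,.18),(.15,.164),(.06,.12)):
        a=q[(q[:,2]>lo)&(q[:,2]<hi)]; print(n,'can',lo,len(a),a.min(0).round(4),a.max(0).round(4),np.median(a,0).round(4))
    # plate
    m=roi&ok&(P[...,2]>.007)&(P[...,2]<.017); a=P[m]
    rect=cv2.minAreaRect(a[:,:2].astype(np.float32)); print('plate',rect,np.median(a[:,2]))
    # gold contacts / tops by height
    for lo,hi in((.107,.12),(.075,.085),(.085,.105),(.05,.06)):
        m=roi&ok&(P[...,2]>lo)&(P[...,2]<hi); a=P[m]
        if n=='side': a=a[a[:,1]<-.0]
        print(lo,len(a)); 
        if len(a)>5: print(cv2.minAreaRect(a[:,:2].astype(np.float32)),np.median(a,0).round(4))
    print(T[:3,3])
```

```text
scene can 0.164 185 [0.4312 0.1107 0.164 ] [0.4589 0.1385 0.1739] [0.4471 0.1263 0.1693]
scene can 0.15 89 [0.4385 0.1096 0.1502] [0.461  0.1392 0.1638] [0.4546 0.1302 0.1577]
scene can 0.06 598 [0.4333 0.1022 0.06  ] [0.4722 0.1522 0.12  ] [0.4655 0.1369 0.0924]
plate ((0.5572378039360046, -0.11338731646537781), (0.281290739774704, 0.3208819627761841), 43.03791809082031) 0.011746350216938817
0.107 317
((0.5525296926498413, -0.10454975068569183), (0.060021281242370605, 0.04592007026076317), 19.08340835571289) [ 0.5521 -0.1039  0.1114]
0.075 393
((0.5444614291191101, -0.05993622541427612), (0.05346693843603134, 0.11887647211551666), 29.592676162719727) [ 0.5307 -0.0323  0.0796]
0.085 273
((0.5501227974891663, -0.10213352739810944), (0.06560084223747253, 0.042567603290081024), 4.207571983337402) [ 0.5649 -0.0926  0.0982]
0.05 1089
((0.6097010970115662, -0.06096060574054718), (0.13706402480602264, 0.270993709564209), 86.41828918457031) [ 0.5716 -0.0659  0.0552]
[1.00591798 0.42023871 0.89445017]
side can 0.164 268 [0.4304 0.1122 0.1641] [0.4577 0.1398 0.1726] [0.4432 0.1289 0.1699]
side
[... 213 characters left out ...]
53314972), (0.18314413726329803, 0.39151179790496826), 19.234193801879883) 0.012193423368753287
0.107 238
((0.5492874979972839, -0.1038074940443039), (0.0542580783367157, 0.04565878212451935), 20.07114601135254) [ 0.5493 -0.0998  0.112 ]
0.075 386
((0.5336088538169861, -0.05097842961549759), (0.05799386277794838, 0.09414908289909363), 18.75166893005371) [ 0.5282 -0.0318  0.0801]
0.085 241
((0.548460841178894, -0.0976320430636406), (0.06026442348957062, 0.03484119102358818), 18.24222183227539) [ 0.5442 -0.0857  0.0953]
0.05 790
((0.5382397174835205, -0.06642542779445648), (0.0858965814113617, 0.13981132209300995), 18.28313446044922) [ 0.5258 -0.0639  0.0567]
[0.32319288 0.55603413 0.57069048]
```

{"api": "play_rows", "payload": {
  "deltas": [
    [0.022,-0.02,-0.002,0,1],
    [0.045,-0.04,-0.002,0,1],
    [0.045,-0.04,-0.002,0,1],
    [0.045,-0.04,-0.002,0,1],
    [0.045,-0.04,-0.002,0,1],
    [0.045,-0.04,-0.002,0,1],
    [0.045,-0.04,-0.002,0,1],
    [0.045,-0.04,-0.002,0,1],
    [0.045,-0.04,-0.002,0,1],
    [0.045,-0.04,-0.002,0,1],
    [0.022,-0.02,-0.002,0,1],
    [0,0,0,-0.1,1]
  ]
}}

```text
clock: 1.6
ee_pos: [0.4987, -0.125, 0.2672]
ee_rot: [[0.935, 0.356, 0.0], [0.356, -0.935, 0.002], [0.001, -0.001, -1.0]]
wrist_force: [-0.7, -1.1, 0.3]
grip_width: 1.002
gripper_force: 0.0
```

{"api": "play_rows", "payload": {
  "deltas": [
    [0,0,0,-0.18,1],
    [0,0,0,-0.18,1],
    [0,0,0,-0.18,1],
    [0,0,0,-0.18,1],
    [0,0,0,-0.18,1],
    [0,0,0,-0.18,1],
    [0,0,0,-0.18,1],
    [0,0,0,-0.18,1],
    [0,0,0,-0.11,1],
    [0,0,0,0,1],
    [0,0,0,0,1]
  ]
}}

```text
clock: 2.98
ee_pos: [0.4971, -0.1292, 0.267]
ee_rot: [[-0.325, 0.946, -0.001], [0.946, 0.325, 0.0], [0.0, -0.0, -1.0]]
wrist_force: [-1.5, -0.1, -0.7]
grip_width: 1.0
gripper_force: 0.0
```

Run:
```python
from h import *
s=read_state(); print(s['clock'],s['ee_pos'],np.round(s['ee_rot'],3).tolist(),s['grip_width'],s['joint_positions'])
im,d,K,T=grab('wrist'); cv2.imwrite('pics/w1.png',im); np.savez('w1.npz',im=im,d=d,K=K,T=T); print(T)
```

```text
2.975 [ 0.49711519 -0.12923777  0.26700238] [[-0.325, 0.946, -0.001], [0.946, 0.325, 0.0], [0.0, -0.0, -1.0]] 1.0003480622387178 [ 0.66175048  0.14089    -0.52473987  1.87509945  0.07717522  1.14607324
  0.44078649]
[[ 9.45688817e-01  3.12363822e-01  9.00083580e-02  4.74520391e-01]
 [ 3.25072590e-01 -9.09298997e-01 -2.59813675e-01 -6.34565749e-02]
 [ 6.88117045e-04  2.74962137e-01 -9.61454809e-01  3.95928659e-01]
 [ 0.00000000e+00  0.00000000e+00  0.00000000e+00  1.00000000e+00]]
```

View pics/w1.png

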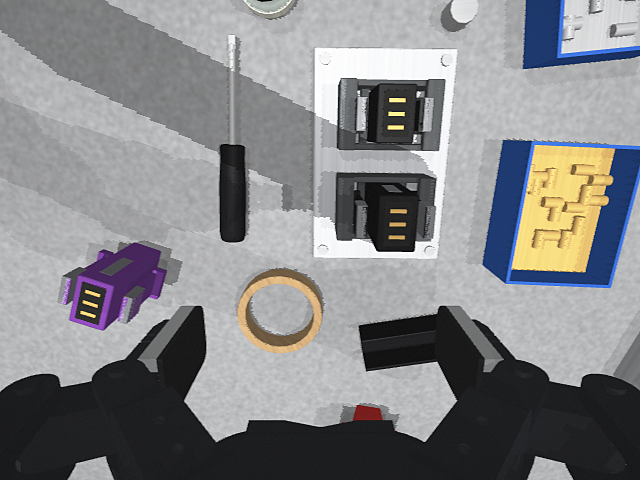

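The wrist view shows the tall cassette with its top at (395,225), the short one at (395,113) and the plate nearly square with the image. The fingers sit at the bottom.

```bash
cat >> h.py <<'E'
def ana(f,roi,o=(.55,-.104)):
    im,d,K,T=f; P=cloud(d,K,T); m=np.zeros(d.shape,bool); m[roi[2]:roi[3],roi[0]:roi[1]]=1; m&=d>0
    return P,m
def rays(uv,K,T,z):
    uv=np.atleast_2d(uv); dd=np.c_[(uv[:,0]-K[0,2])/K[0,0],(uv[:,1]-K[1,2])/K[1,1],np.ones(len(uv))]@T[:3,:3].T
    return T[:3,3]+dd*((z-T[2,3])/dd[:,2])[:,None]
E
python3 - <<'E'
from h import *
f=np.load('w1.npz'); f=[f[k] for k in('im','d','K','T')]; im,d,K,T=f
P,m=ana(f,(310,460,45,262))
a=m&(P[...,2]<.016)&(P[...,2]>.007); R=cv2.minAreaRect(P[a][:,:2].astype(np.float32)); print('plate',R)
ang=np.deg2rad(R[2]); 
hsv=cv2.cvtColor(im,cv2.COLOR_BGR2HSV)
y=((hsv[...,0]>15)&(hsv[...,0]<35)&(hsv[...,1]>90)&(hsv[...,2]>90)&m).astype(np.uint8)
n,l,st,c=cv2.connectedComponentsWithStats(y)
for i in range(1,n):
    if st[i,4]>15:
        z=np.median(P[l==i][:,2]); print('gold',c[i].round(1),z.round(4),rays(c[i],K,T,z)[0].round(4))
ex=np.array([.945,.327]);ey=np.array([-.327,.945])
for nm,yy in(('tall',(160,262)),('short',(70,158))):
    mm=np.zeros_like(m); mm[yy[0]:yy[1]]=1; mm&=m
    for lo,hi in((.108,.116),(.09,.107),(.075,.084),(.06,.075),(.053,.06)):
        q=P[mm&(P[...,2]>lo)&(P[...,2]<hi)][:,:2]
        if len(q)>20:
            A=np.c_[q@ex,q@ey]; p=np.percentile(A,[2,98],0); print(nm,lo,len(q),p.round(4).tolist(),'mid',(p.mean(0)@np.c_[ex,ey].T).round(4))
for n,bx in(('scene',(215,370,190,300)),('side',(280,360,220,340))):
    f=np.load(n+'0.npz'); f=[f[k] for k in('im','d','K','T')]; P,m=ana(f,bx)
    hsv=cv2.cvtColor(f[0],cv2.COLOR_BGR2HSV)
    y=(hsv[...,0]>15)&(hsv[...,0]<35)&(hsv[...,1]>90)&(hsv[...,2]>90)&m
    q=P[y]; 
    for lo,hi in((.1,.12),(.07,.09)):
        w=q[(q[:,2]>lo)&(q[:,2]<hi)]; print(n,'gold',len(w),w.mean(0).round(4))
E
```

```text
plate ((0.5387475490570068, -0.06862428039312363), (0.13028746843338013, 0.20058976113796234), 18.35440444946289)
gold [397.1  99.9] 0.0809 [ 0.5226 -0.0215  0.0809]
gold [395.9 113.4] 0.0809 [ 0.5254 -0.0309  0.0809]
gold [395.3 127. ] 0.081 [ 0.5287 -0.0404  0.081 ]
gold [398.4 210.7] 0.113 [ 0.5477 -0.0971  0.113 ]
gold [397.1 224. ] 0.1131 [ 0.5506 -0.1068  0.1131]
gold [396.5 236.7] 0.1129 [ 0.5539 -0.1161  0.1129]
tall 0.108 2336 [[0.471, -0.3017], [0.4999, -0.2593]] mid [ 0.5504 -0.1063]
tall 0.09 1155 [[0.4554, -0.2957], [0.515, -0.2587]] mid [ 0.5492 -0.1033]
tall 0.075 139 [[0.4608, -0.2991], [0.5095, -0.2586]] mid [ 0.5496 -0.1048]
tall 0.06 210 [[0.4611, -0.3], [0.4988, -0.2585]] mid [ 0.5449 -0.1069]
tall 0.053 1595 [[0.4431, -0.3086], [0.5278, -0.2531]] mid [ 0.5506 -0.1067]
short 0.075 2431 [[0.4638, -0.2216], [0.5091, -0.1804]] mid [ 0.5254 -0.0309]
short 0.06 915 [[0.4565, -0.2208], [0.5163, -0.1852]] mid [ 0.526  -0.0327]
short 0.053 2349 [[0.4443, -0.2285], [0.5291, -0.1736]] mid [ 0.5257 -0.0308]
scene gold 30 [ 0.5509 -0.1047  0.1121]
scene gold 34 [ 0.5252 -0.0277  0.0801]
side gold 52 [ 0.5504 -0.1038  0.1127]
side gold 55 [ 0.5258 -0.0288  0.0806]
```

{"api": "play_rows", "payload": {
  "deltas": [
    [0.02,0.005,0,0.01,0],
    [0.045,0.005,0,0,0],
    [0.045,0.005,0,0,0],
    [0.045,0.005,0,0,0],
    [0.045,0.005,0,0,0],
    [0.042,0.005,0,0,0],
    [0.015,0.003,0,0,0],
    [0,0,0.02,0,0],
    [0,0,0.02,0,0],
    [0,0,0.02,0,0],
    [0,0,0,0,0],
    [0,0,0,0,0]
  ]
}}

```text
clock: 4.53
ee_pos: [0.4476, 0.1245, 0.2079]
ee_rot: [[-0.316, 0.949, 0.001], [0.949, 0.316, 0.0], [-0.0, 0.001, -1.0]]
wrist_force: [0.2, 0.1, -0.2]
grip_width: 0.003
gripper_force: 0.0
```

Run:
```python
from h import *
s=read_state(); print(s['clock'],s['ee_pos'],np.round(s['ee_rot'],3).tolist(),s['grip_width'],s['wrist_force'],r.tip_extent)
im,d,K,T=grab('side'); cv2.imwrite('pics/s2.png',cv2.resize(im[180:420,200:480],None,fx=2,fy=2))
im,d,K,T=grab('wrist'); P=cloud(d,K,T)
m=(P[...,2]>.16)&(P[...,2]<.175)&(d>0)&(abs(P[...,0]-.4445)<.03)&(abs(P[...,1]-.1255)<.03)
q=P[m]; print(len(q), q.min(0) if len(q) else 0,q.max(0) if len(q) else 0)
```

```text
4.525 [0.44756451 0.12450246 0.20785706] [[-0.316, 0.949, 0.001], [0.949, 0.316, 0.0], [-0.0, 0.001, -1.0]] 0.0031568772684259835 [ 0.19364753  0.08819779 -0.16146848] 0.014
2023 [0.43016502 0.11267477 0.16005106] [0.45777426 0.13779851 0.17241321]
```

View pics/s2.png

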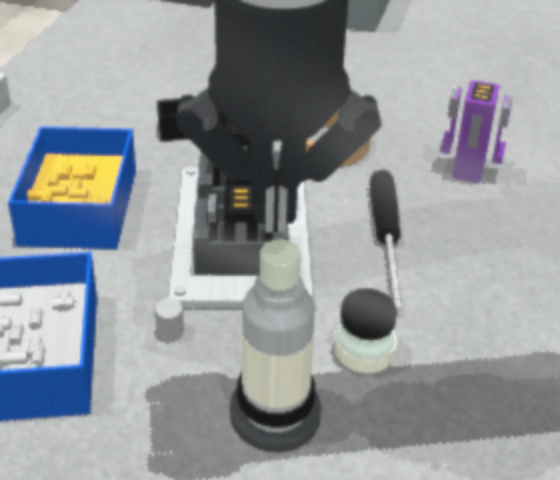

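The crop shows the shut fingers at (275,215) directly above the white cap at (280,262). The offset is only about 3 mm.

{"api": "play_rows", "payload": {
  "deltas": [
    [0.002,-0.003,0,0,0],
    [0,0,0.01,0,0],
    [0,0,0.008,0,0],
    [0,0,0.004,0,0],
    [0,0,0.003,0,0],
    [0,0,0,0,0]
  ]
}}

```text
clock: 5.38
ee_pos: [0.4429, 0.1257, 0.1822]
ee_rot: [[-0.317, 0.948, -0.002], [0.948, 0.317, -0.001], [-0.0, -0.002, -1.0]]
wrist_force: [-3.4, -0.6, 3.2]
grip_width: -0.004
gripper_force: 1.9
```

{"api": "play_rows", "payload": {
  "deltas": [
    [0,0,0.002,0,0],
    [0,0,0.001,0,0],
    [0,0,0,0,0]
  ]
}}

```text
clock: 5.75
ee_pos: [0.4432, 0.1258, 0.1795]
ee_rot: [[-0.317, 0.948, -0.001], [0.948, 0.317, -0.0], [-0.0, -0.001, -1.0]]
wrist_force: [-3.4, -1.8, 5.7]
grip_width: 0.002
gripper_force: 2.9
```

{"api": "play_rows", "payload": {
  "deltas": [
    [0,0,0.001,0,0],
    [0,0,0.001,0,0],
    [0,0,0.001,0,0],
    [0,0,0,0,0],
    [0,0,0,0,0]
  ]
}}

```text
clock: 6.38
ee_pos: [0.4433, 0.1259, 0.178]
ee_rot: [[-0.317, 0.948, -0.001], [0.948, 0.317, -0.002], [-0.001, -0.001, -1.0]]
wrist_force: [-7.1, -1.4, 15.6]
grip_width: -0.002
gripper_force: 7.5
```

{"api": "play_rows", "payload": {
  "deltas": [
    [0,0,-0.005,0,0],
    [0,0,-0.015,0,0],
    [0,0,-0.03,0,0],
    [0,0,-0.03,0,0],
    [0,0,-0.01,0,0.5],
    [-0.02,0.003,0,0,1],
    [-0.045,0.005,0,0,1],
    [-0.045,0.005,0,0,1],
    [-0.045,0.005,0,0,1],
    [-0.045,0.005,0,0,1],
    [-0.04,0.005,0,0,1],
    [-0.013,0,0,0,1]
  ]
}}

```text
clock: 7.88
ee_pos: [0.5497, -0.1103, 0.2637]
ee_rot: [[-0.311, 0.95, -0.004], [0.95, 0.311, -0.0], [0.001, -0.003, -1.0]]
wrist_force: [-0.1, -0.3, -0.5]
grip_width: 0.999
gripper_force: 0.0
```

{"api": "play_rows", "payload": {
  "deltas": [
    [0,0,0,0,1],
    [0,0,0.02,0,1],
    [0,0,0.02,0,1],
    [0,0,0.015,0,1],
    [0,0,0,0,1],
    [0,0,0,0,1]
  ]
}}

```text
clock: 8.62
ee_pos: [0.5507, -0.1046, 0.2119]
ee_rot: [[-0.318, 0.948, 0.001], [0.948, 0.318, -0.0], [-0.0, 0.001, -1.0]]
wrist_force: [0.0, 0.0, 0.4]
grip_width: 1.003
gripper_force: 0.0
```

```bash
cat > look.py <<'E'
from h import *
import sys
s=read_state(); R=s['ee_rot']; p=s['ee_pos']; print(s['clock'],p,np.rad2deg(np.arctan2(R[1,1],R[0,1])),s['grip_width'],s['wrist_force'])
f=grab('wrist'); im,d,K,T=f; cv2.imwrite(f'pics/{sys.argv[1]}.png',im); P=cloud(d,K,T)
R=np.array(R); L=(P-np.array(p))@R   # tool frame
for lo,hi in((.108,.116),(.088,.106)):
    m=(d>0)&(P[...,2]>lo)&(P[...,2]<hi)&(np.hypot(P[...,0]-.5504,P[...,1]+.1055)<.045); q=L[m]
    if len(q): a=np.percentile(q,[1,99],0); print(lo,len(q),a[:,:2].round(4).tolist(),'mid',a.mean(0)[:2].round(4),P[m].mean(0).round(4))
    if len(q): print(cv2.minAreaRect(P[m][:,:2].astype(np.float32)))
E
python3 look.py w3
```

```text
8.625 [ 0.55068212 -0.10459034  0.21193497] 18.561433952934042 1.0032608535723369 [0.02074349 0.01396    0.40260108]
0.108 3316 [[-0.023, -0.0152], [0.02, 0.0141]] mid [-0.0015 -0.0006] [ 0.5504 -0.1054  0.1125]
((0.5522933006286621, -0.10581958293914795), (0.05015204846858978, 0.04397367686033249), 18.843029022216797)
0.088 848 [[-0.014, -0.0306], [0.0205, 0.0293]] mid [ 0.0033 -0.0006] [ 0.5463 -0.0982  0.0996]
((0.5493932962417603, -0.10181064903736115), (0.061253324151039124, 0.035109519958496094), 17.855159759521484)
```

View pics/w3.png

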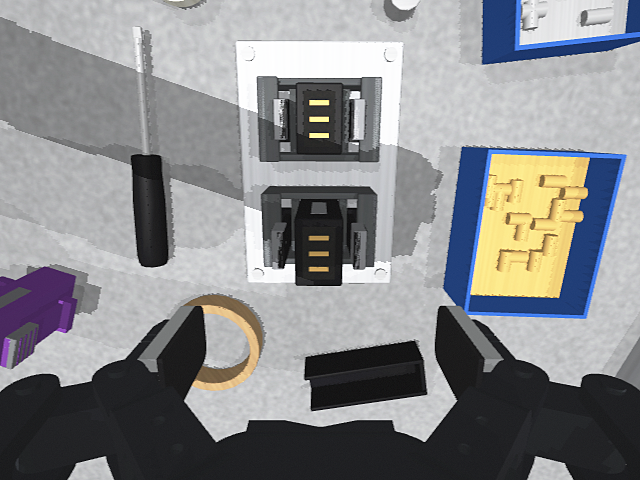

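The tall cassette's top is centred at (319,253), 1.5 mm in x and 0.6 mm in y from the jaw centre line, and it is square to the jaws. I can descend.

{"api": "play_rows", "payload": {
  "deltas": [
    [-0.0015,-0.0005,0.015,0,1],
    [0,0,0.03,0,1],
    [0,0,0.03,0,1],
    [0,0,0.03,0,1],
    [0,0,0.012,0,1],
    [0,0,0.005,0,1],
    [0,0,0.003,0,1],
    [0,0,0,0,1],
    [0,0,0,0,1]
  ]
}}

```text
clock: 9.8
ee_pos: [0.551, -0.1069, 0.0872]
ee_rot: [[-0.317, 0.948, 0.002], [0.948, 0.317, -0.0], [-0.001, 0.001, -1.0]]
wrist_force: [0.4, -0.1, -0.8]
grip_width: 1.001
gripper_force: 0.0
```

Run:
```python
from h import *
im,d,K,T=grab('side'); cv2.imwrite('pics/s4.png',cv2.resize(im[180:340,220:420],None,fx=3,fy=3))
```

```text
(no output)
```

View pics/s4.png

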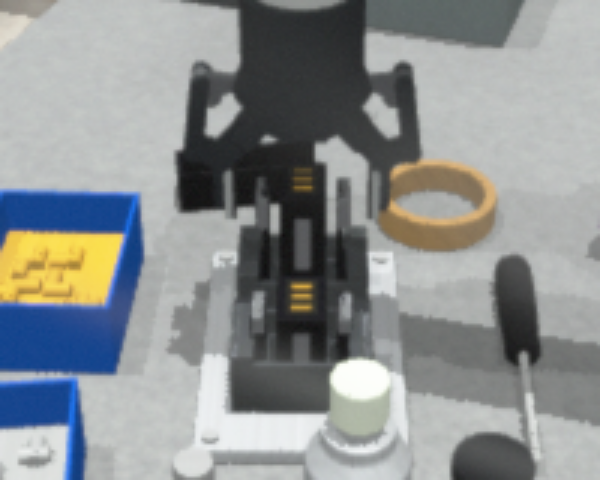

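The open fingers straddle the tall cassette's grey pads evenly, at columns 230 and 378 against 265 and 343, and at pad height. The cap is up. I will close and pinch.

{"api": "play_rows", "payload": {
  "deltas": [
    [0,0,0,0,0.6],
    [0,0,0,0,0.3],
    [0,0,0,0,0],
    [0,0,0,0,0],
    [0,0,0,0,0],
    [0,0,0,0,0],
    [0,0,0,0,0],
    [0,0,0,0,0]
  ],
  "newtons": 40
}}

```text
clock: 10.85
ee_pos: [0.5512, -0.1069, 0.0885]
ee_rot: [[-0.317, 0.948, 0.001], [0.948, 0.317, -0.001], [-0.002, 0.001, -1.0]]
wrist_force: [-4.1, 0.6, 10.1]
grip_width: 0.476
gripper_force: 41.9
```

{"api": "play_rows", "payload": {
  "deltas": [
    [0,0,0,0,0],
    [0,0,-0.002,0,0],
    [0,0,-0.003,0,0],
    [0,0,-0.003,0,0],
    [0,0,-0.003,0,0],
    [0,0,0,0,0]
  ]
}}

```text
clock: 11.6
ee_pos: [0.5504, -0.1068, 0.0974]
ee_rot: [[-0.317, 0.948, 0.0], [0.948, 0.317, 0.0], [-0.0, 0.0, -1.0]]
wrist_force: [-0.1, 0.3, -2.9]
grip_width: 0.473
gripper_force: 40.8
```

Run:
```python
from h import *
s=read_state(); print(s['ee_pos'],s['wrist_force'],s['grip_width'])
im,d,K,T=grab('side'); cv2.imwrite('pics/s5.png',cv2.resize(im[180:340,220:420],None,fx=3,fy=3))
```

```text
[ 0.55035342 -0.10675529  0.09737691] [-0.07572874  0.33095039 -2.85266127] 0.4733440801456361
```

View pics/s5.png

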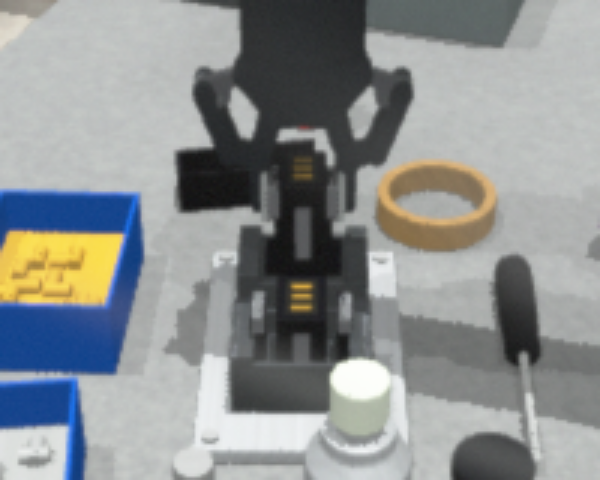

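The tall cassette has come up about 9 mm, with its contacts moving from row 180 to 168. The load is about 2.9 N, which is just its weight. Lifting on.

{"api": "play_rows", "payload": {
  "deltas": [
    [0,0,-0.005,0,0],
    [0,0,-0.01,0,0],
    [0,0,-0.014,0,0],
    [0,0,-0.015,0,0],
    [0,0,-0.015,0,0],
    [0,0,-0.015,0,0],
    [0,0,-0.015,0,0],
    [0,0,-0.015,0,0],
    [0,0,-0.013,0,0],
    [0,0,-0.008,0,0],
    [0,0,-0.004,0,0],
    [0,0,0,0,0]
  ]
}}

```text
clock: 13.15
ee_pos: [0.5502, -0.1067, 0.2263]
ee_rot: [[-0.317, 0.948, -0.0], [0.948, 0.317, 0.0], [0.0, -0.0, -1.0]]
wrist_force: [-0.3, 0.2, -1.7]
grip_width: 0.471
gripper_force: 40.8
```

{"api": "play_rows", "payload": {
  "deltas": [
    [0,0,0,0,0],
    [0,0,0,0,0],
    [0,0,0,0,0],
    [0,0,0,0,0]
  ]
}}

```text
clock: 13.65
ee_pos: [0.5502, -0.1067, 0.2261]
ee_rot: [[-0.317, 0.948, -0.0], [0.948, 0.317, 0.0], [0.0, -0.0, -1.0]]
wrist_force: [-0.2, 0.4, -2.1]
grip_width: 0.47
gripper_force: 40.8
```

Run:
```python
from h import *
s=read_state(); print(s['clock'],s['ee_pos'],s['wrist_force'],s['grip_width'],np.abs(s['qvel']).max())
im,d,K,T=grab('side'); cv2.imwrite('pics/s6.png',cv2.resize(im[120:400,200:460],None,fx=2,fy=2))
P=cloud(d,K,T); m=(d>0)&(np.hypot(P[...,0]-.55,P[...,1]+.106)<.035)&(P[...,2]>.1); q=P[m]
f=q[np.hypot(q[:,0]-.545,q[:,1]+.09)<.02]; print('underside',f[:,2].min())
a=P[...,:]; c=(d>0)&(np.hypot(a[...,0]-.444,a[...,1]-.1255)<.012)&(a[...,2]>.155); print('cap',np.percentile(a[c][:,2],90))
```

```text
13.65 [ 0.55021137 -0.10670998  0.22612319] [-0.18429096  0.39603524 -2.10817704] 0.4703351592720268 0.0022016438020627674
underside 0.15059811324600514
cap 0.17109901625054638
```

View pics/s6.png

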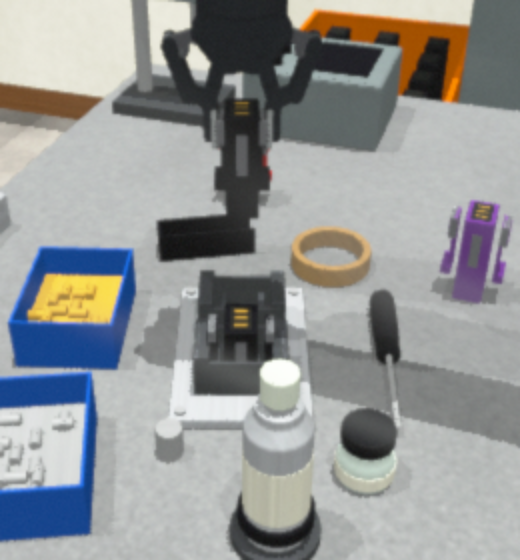

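The tall cassette hangs upright at (240,160), its underside at 0.151 m. The short one is still in its bay at (240,320), the cap is up, and nothing else has moved.

```bash
python3 -c "
from h import *
print(r.job_done())"
```

```text
the job is handed in; nothing more can be done
None
```

I pressed the cap fully and let it spring back up, then pinched the tall cassette and lifted it straight out; it was held upright and still with its underside about 15 cm above the table when I handed the job in (no verdict was returned).

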